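# Uncover a logger board and slide it under the test head

## Robot

A 6-joint arm with a two-finger parallel gripper is mounted at the origin on the work surface. World frame = base frame: x ahead of the robot, y to its left, z up, the work surface at z = 0. Lengths are in m, angles in rad, forces in N, time in s.
With the tool pointing down it reaches from about 0.3 to 0.825 m from the base axis. Payload 5.4 kg.
Tool frame: the origin (TCP) lies between the finger pads; the fingertips stand 19 mm ahead of it and the grasp point (between the pads) is the TCP; z points along the fingers, y is the direction in which the jaws open and shut (so a half turn about z gives the same grasp; the last joint's range is limited). The gripper opens to 92 mm and grips with 3 to 60 N. Pads are 20 mm wide; open, the fingers measure 128 mm over their backs; the gripper's body (75 mm by 189 mm) begins 69 mm behind the grasp point.
Start: joints at [-1.33, 0.158, 1.597, -0, 1.386, -0.21], TCP at [0.25, -0.518, 0.234] pointing down, gripper open.
Joint ranges: [-2.91, 2.91], [-0.94, 2.29], [0.18, 2.7], [-1.29, 4.43], [0.17, 2.64], [-3, 3]. Speed limits (rad/s): [2.57, 2.57, 3.14, 3.14, 3.14, 3.14].

## Interface

Orientations are given as a 3x3 rotation matrix whose columns are the frame's x, y, z axes.
In Python, from cell import arm, fingers, inverse_kinematics, telemetry, imaging, workorder gives the robot as it stands. Calls block until the motion is done:
- arm.goto(position, orientation): joint-space move of the TCP to a pose.
- arm.line_to(position, frame=None, max_speed=0.15, max_force=None): straight line of the TCP; frame=None keeps the orientation; max_speed is the mean speed in m/s. With max_force (N) it stops when the force on the tool has changed by that much, and returns True; else False.
- arm.set_joints(angles): joint-space move.
- fingers.command_gripper(opening, newtons=None): opening from 0.0 (shut) to 1.0 (fully open); newtons is the grip in N (None keeps the last); returns when the fingers have stopped.
- arm.pause(seconds).
- inverse_kinematics(position, orientation): joint angles nearest the present ones, or None.
- telemetry.state(): the state.
- imaging.snapshot(name): name is "side" or "top"; returns the picture (420x560x3 uint8, red, green, blue); there is no depth.
- imaging.calibration(name): a dict with "fovy" (degrees; the focal length in pixels is half the picture's height over the tangent of half this angle, whatever the lens; pixels are square), "cx", "cy" (the principal point, pixels), "R" (3x3) and "t" (3): a world point X has camera coordinates R X + t. Camera axes: x right, y down, z forward; pixel columns grow to the right and rows downward; lengths in m; the calibration is good to about 2 mm. A picture is of the moment at which its call begins. calibration takes no time and is no camera call.
A pose or a line that the arm cannot do raises arm.Unreachable and nothing moves.
- workorder.finish_job(): hands the job in, once; it reports no verdict.
The state is a dict: "time": time; "q": joint angles; "joint_vel": joint speeds; "joint_efforts": joint torques, N m; "position": TCP position; "tcp_rot": TCP orientation; "force": force on the tool from outside, world axes, zero at the start; "ft_torque": the same for the moment, N m; "gripper_width": opening from 0.0 (shut) to 1.0 (fully open).
Only numpy, scipy, OpenCV 4.12 (cv2) and the standard library are available. Lean on these libraries where they do the work, as an engineer would, in place of code of your own. Each camera call takes 0.05 s, during which the arm holds its last target. There are 200 camera calls.

## Task

Take the blue dust hood off the circuit board and hang it by its yellow handle on the steel hook, so that it hangs free. Then push the uncovered board carrier along its slide until it clicks into the next station under the test head (white pointers at the green marks), without running on past that station and without knocking the test head. Leave the bottle, the jar and the spool where they stand.

Things in the scene. Friction and masses are not known exactly. Their poses are not given: they have to be found in the camera images.
- slide: straight aluminium slide fixed to the bench, 380 (x) x 104 (y); origin at bench level under its middle; the carrier is pushed along its +x. Bed top 12 high; two steel guide bars 12 wide, 12 to 30 above the bench, centred at y = -45 and +45 (78 free between). It stands on the left or right half of the bench, hook_stand on the other
- station (a point): on the slide's centre line, 65 ahead (+x) of its origin, 32 above the bench, axes as the slide's; green marks. The carrier is home when its origin is level with this along the slide. A spring detent resists (about 6 to 10 N) from 14 before to 7 before it, then the carrier snaps in and stays; the same push again drives it out. Second detent (black marks) 55 further: not used
- head: fixed bridge over the slide, origin and axes as the slide's. Clear plate with red front edge, 97 to 105 above the bench, x -14 to 110, y -78 to 78; over x 78 to 110 also a beam and probe block up to z 172; legs at x 78 to 110, |y| 60 to 78. With the carrier home, the plate overhangs its tab face by 24: the tool must lean back about 25 to 45 degrees to push it in
- carrier: black board carrier, 110 (x) x 74 x 16 high, about 0.5 kg, between the guide bars; origin at the centre of its underside, 16 above the bench, axes as the slide's. Moves only along the slide (1.5 N friction), cannot be lifted. White pointers at its middle over both bars. On its top (32 above the bench) a green board up to 46 high. Starts 130 to 170 before the station
- push_tab (a point): middle of the rear face (facing -x of the carrier) of the upright orange push tab at the carrier's rear end; the tab is 60 wide (y), 8 thick, rising to 62 above the bench; this point is 46 above the bench, 55 behind the carrier's origin
- hood: blue dust hood, loose, open below, 80 (x) x 70 (y) x 45 high, 0.16 kg, standing over the board on the carrier's top; origin at the centre of its underside. Yellow arched handle on top: legs 12 (x) x 6 at y = -22 and 22 (50 over the outsides), z 45 to 79, joined by a bar 12 x 50 x 8. Opening 38 wide, 34 high; the hook passes through along x. With the hood on, the carrier will not pass the head
- hood_handle (a point): centre of the hood's handle opening, 23 above the hood's flat top and 68 above the hood's underside, axes as the hood's; grip the legs here from outside along the hood's y, 50 wide
- hood_bar (a point): centre of the underside of the handle's top bar, 79 above the hood's underside, axes as the hood's; this is what rests on the hook
- hook_stand: fixed stand: base 100 (x) x 90 x 12, origin at bench level under its middle; post of 14 diameter at x = 35 up to z = 222 (red ball). From it a level round steel arm of 8 diameter runs to the stand's -x, its axis 205 above the bench, to x = -50, then turns up to a tip at x = -58, top 217 above the bench
- hook_seat (a point): point on top of the hook's arm, 209 above the bench, 60 from the post towards the tip, axes as the stand's (arm points along -x): the middle of the part where the hood's bar should rest
- flux_bottle: bystander: green bottle, 52 diameter, 170 high, loose; origin at the centre of its underside
- screw_jar: bystander: glass jar with red lid, 56 diameter, 70 high, loose; origin at the centre of its underside
- tape_spool: bystander: grey spool, 60 diameter, 50 high, loose; origin at the centre of its underside
Mind the look-alikes: they are no part of the job. What is shaped like the hood but brown is not meant. What is shaped like the hook_stand but purple is not meant.

How it is judged:
By the outcome, as a careful person would: the job done as asked, in the order asked, and still so for the second after the job is handed in, with the robot touching nothing.
It also fails if it takes over 61 s, if anything falls off the work surface, if the arm or the gripper's body presses on something with over 40 N, if the wrist force passes 120 N, or if a joint passes its speed limit or range.

## Working session

There is one attempt and no reset: what is moved stays moved. The work goes in short steps, each a Python script; the robot and the scene stay as the last script left them, time stands still between calls to the robot, and variables do not carry over. Pictures are saved under pics/ and viewed, about 8 in all and at most 12, crops included, and the job is handed in when it is done.

```bash
ls; mkdir -p pics; python3 - <<'E'
from cell import *
import cv2,json
for n in("top","side"):
    cv2.imwrite(f"pics/{n}0.png",cv2.resize(imaging.snapshot(n)[:,:,::-1],(800,600),interpolation=cv2.INTER_CUBIC)); print(n,imaging.calibration(n))
s=telemetry.state();print(s["time"],s["position"],s["force"])
E
```

```text
pics
top {'fovy': 46.71782040981847, 'cx': 274.1820296885528, 'cy': 209.58486998088662, 'R': array([[-0.05298672, -0.99858737,  0.00395973],
       [-0.9737912 ,  0.05079188, -0.2217    ],
       [ 0.22118569, -0.0156031 , -0.97510688]]), 't': array([0.02257012, 0.61547231, 1.11784757])}
side {'fovy': 53.13803020362409, 'cx': 285.3435368905341, 'cy': 210.46209671900235, 'R': array([[-0.95506238, -0.29615857,  0.01208103],
       [-0.20523563,  0.63134425, -0.74785211],
       [ 0.21385552, -0.71672487, -0.66375543]]), 't': array([0.5572953 , 0.23014429, 1.00483652])}
0.1 [ 0.25038096 -0.51706686  0.23275497] [ 0.38045185  0.58767338 -0.35478448]
```

View pics/top0.png

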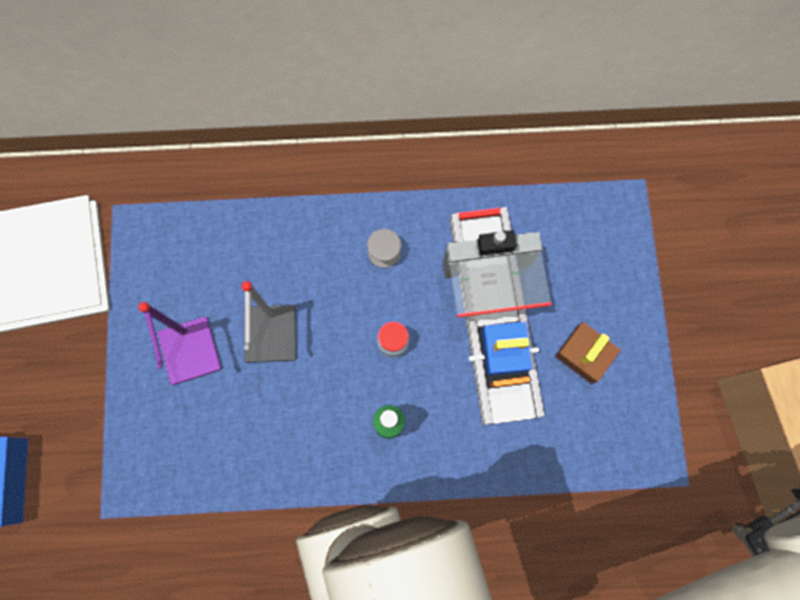

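View pics/side0.png

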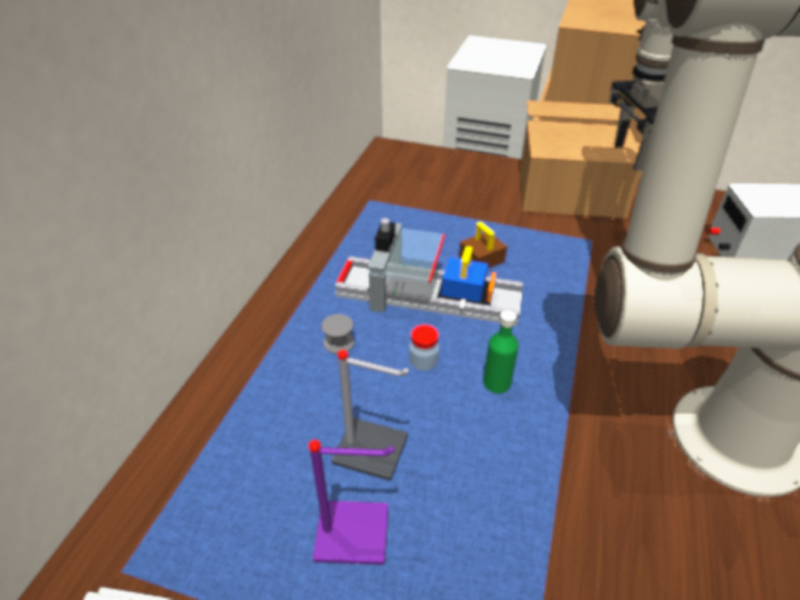

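```bash
cat > h.py <<'E'
import numpy as np, cv2
from cell import *
def crop(n,x0,y0,w,h,s,f):
    im=imaging.snapshot(n)[:,:,::-1]
    cv2.imwrite(f"pics/{f}.png",cv2.resize(im[y0:y0+h,x0:x0+w],None,fx=s,fy=s,interpolation=cv2.INTER_CUBIC))
def cam(n):
    c=imaging.calibration(n);f=210/np.tan(np.radians(c["fovy"]/2));return c,f
def ray(n,u,v):
    c,f=cam(n);d=c["R"].T@np.array([(u+.0-c["cx"])/f,(v-c["cy"])/f,1]);return -c["R"].T@c["t"],d/np.linalg.norm(d)
def atz(n,u,v,z):
    o,d=ray(n,u,v);return o+d*(z-o[2])/d[2]
def tri(a,b):
    (o1,d1),(o2,d2)=ray("top",*a),ray("side",*b)
    s=np.linalg.lstsq(np.c_[d1,-d2],o2-o1,rcond=None)[0];p,q=o1+s[0]*d1,o2+s[1]*d2
    return (p+q)/2,np.linalg.norm(p-q)
def proj(n,X):
    c,f=cam(n);p=c["R"]@np.asarray(X)+c["t"];return f*p[0]/p[2]+c["cx"],f*p[1]/p[2]+c["cy"]
E
python3 -c "
from h import *
crop('top',160,140,240,160,3.3,'top1');crop('side',225,145,160,200,3,'side1')"
```

```text
(no output)
```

View pics/top1.png

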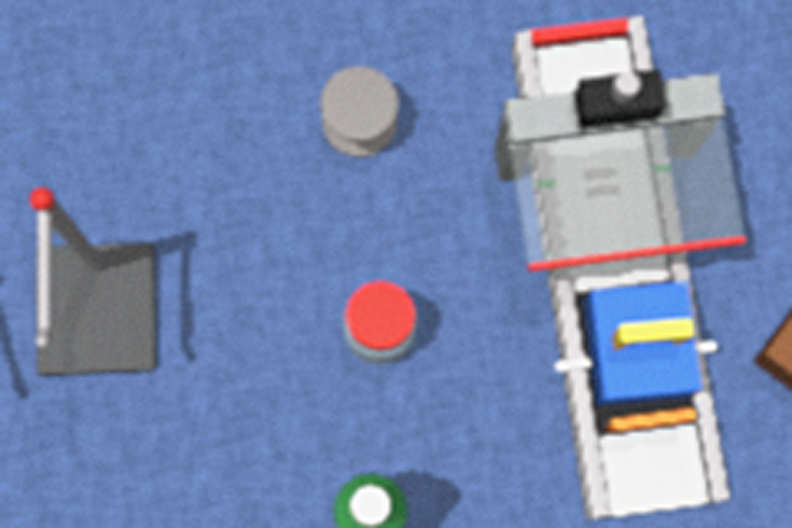

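View pics/side1.png

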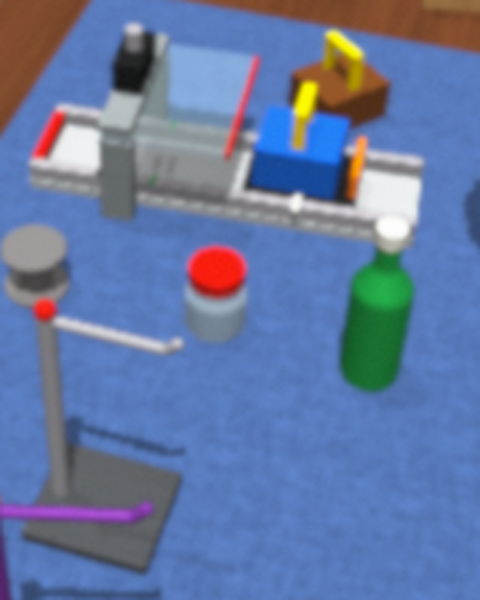

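```bash
python3 - <<'E'
from h import *
np.set_printoptions(precision=4,suppress=True)
T=lambda u,v:(160+(u+.5)/3.3-.5,140+(v+.5)/3.3-.5)
S=lambda u,v:(225+(u+.5)/3-.5,145+(v+.5)/3-.5)
for n,a,b in [("ball",(42,199),(44,310)),("tip",(42,340),(177,344)),("plateL",(530,268),(228,156)),("plateR",(745,240),(258,58)),("handle",(654,331),(305,98)),("pointerL",(560,366),(296,205))]:
    print(n,*tri(T(*a),S(*b)))
for n,a,z in [("nearL",(590,517),.03),("nearR",(728,498),.03),("farL",(516,33),.03),("farR",(642,17),.03),("ptrL",(558,366),.032),("ptrR",(716,347),.032),("ball",(42,199),.222),("tip",(42,340),.213),("handle",(654,331),.119),("hL",(618,335),.119),("hR",(692,330),.119),("tabL",(610,424),.062),("tabR",(697,413),.062),("plL",(530,268),.105),("plR",(745,240),.105),("jar",(381,315),.07),("bottle",(370,505),.17),("spool",(360,103),.05),("hoodbackL",(603,404),.077),("hoodbackR",(700,391),.077),
("hoodfL",(588,290),.077),("hoodfR",(687,282),.077),("greenL",(546,184),.03),("greenR",(663,168),.03)]:
    print(n,atz("top",*T(*a),z))
E
```

```text
ball [0.6168 0.2096 0.2139] 0.002647506650152
tip [0.5238 0.2102 0.2128] 0.001407471875489568
plateL [ 0.5764 -0.1164  0.1012] 0.0016047642005617205
plateR [ 0.5888 -0.2721  0.1022] 0.0019651182922378664
handle [ 0.5241 -0.1973  0.1211] 0.0033379850972027067
pointerL [ 0.5136 -0.1403  0.0383] 0.002287930635972249
nearL [ 0.401  -0.1547  0.03  ]
nearR [ 0.4094 -0.2575  0.03  ]
farL [ 0.7784 -0.1274  0.03  ]
farR [ 0.7866 -0.2277  0.03  ]
ptrL [ 0.5134 -0.1396  0.032 ]
ptrR [ 0.5215 -0.2594  0.032 ]
ball [0.6134 0.2077 0.222 ]
tip [0.523  0.2101 0.213 ]
handle [ 0.5228 -0.1977  0.119 ]
hL [ 0.5213 -0.1723  0.119 ]
hR [ 0.5221 -0.2243  0.119 ]
tabL [ 0.4652 -0.1703  0.062 ]
tabR [ 0.4699 -0.234   0.062 ]
plL [ 0.5748 -0.1161  0.105 ]
plR [ 0.5872 -0.2715  0.105 ]
jar [ 0.5525 -0.0087  0.07  ]
bottle [0.4107 0.0067 0.17  ]
spool [ 0.721  -0.0017  0.05  ]
hoodbackL [ 0.4783 -0.1642  0.077 ]
hoodbackR [ 0.484  -0.2346  0.077 ]
hoodfL [ 0.5618 -0.1602  0.077 ]
hoodfR [ 0.564  -0.2329  0.077 ]
greenL [ 0.6548 -0.1416  0.03  ]
greenR [ 0.6628 -0.2328  0.03  ]
```

```bash
cat >> h.py <<'E'
def Rt(yaw,lean=0,flip=1):
    c,s=np.cos(yaw),np.sin(yaw);f=np.array([c,s,0]);l=np.array([-s,c,0])*flip
    z=np.sin(lean)*f-np.cos(lean)*np.array([0,0,1.]);return np.c_[np.cross(l,z),l,z]
D=np.pi/180
def st(m=""):
    s=telemetry.state();print(m,round(s["time"],2),s["position"].round(4) if hasattr(s["position"],"round") else s["position"],np.round(s["force"],1),round(s["gripper_width"],3))
E
python3 - <<'E'
from h import *
np.set_printoptions(precision=3,suppress=True)
for fl in(1,-1):
    for p,R in [((.5225,-.198,.2),Rt(3*D,0,fl)),((.445,.2105,.28),Rt(-1*D,0,fl)),((.5555,.209,.2),Rt(-1*D,0,fl)),((.40,-.2,.12),Rt(4.3*D,40*D,fl)),((.41,-.2,.055),Rt(4.3*D,40*D,fl)),((.585,-.19,.055),Rt(4.3*D,40*D,fl))]:
        print(fl,p,inverse_kinematics(p,R))
for p in[(588,352),(608,337),(585,362),(558,350)]:print(atz("top",*(np.array(p)*.7),.08))
E
```

```text
1 (0.5225, -0.198, 0.2) [-0.578  0.144  1.681 -0.     1.317 -2.202]
1 (0.445, 0.2105, 0.28) [ 0.196 -0.089  1.759 -0.     1.471 -1.358]
1 (0.5555, 0.209, 0.2) [ 0.156  0.232  1.58  -0.     1.33  -1.397]
1 (0.4, -0.2, 0.12) [-1.222 -0.413  2.503  0.819  1.011  2.977]
1 (0.41, -0.2, 0.055) [-1.188 -0.169  2.497  0.966  0.84   2.767]
1 (0.585, -0.19, 0.055) None
-1 (0.5225, -0.198, 0.2) [-0.578  0.144  1.681 -0.     1.317  0.94 ]
-1 (0.445, 0.2105, 0.28) [ 0.196 -0.089  1.759 -0.     1.471  1.784]
-1 (0.5555, 0.209, 0.2) [ 0.156  0.232  1.58  -0.     1.33   1.745]
-1 (0.4, -0.2, 0.12) [-1.222 -0.413  2.503  0.819  1.011 -0.165]
-1 (0.41, -0.2, 0.055) [-1.188 -0.169  2.497  0.966  0.84  -0.375]
-1 (0.585, -0.19, 0.055) [-0.758  0.202  2.119  1.061  0.576 -0.112]
[ 0.507 -0.331  0.08 ]
[ 0.53  -0.368  0.08 ]
[ 0.49  -0.325  0.08 ]
[ 0.513 -0.282  0.08 ]
```

```bash
python3 - <<'E'
from h import *
R=Rt(3*D,0,-1)
arm.goto((.5225,-.198,.24),R); 
print(arm.line_to((.5225,-.198,.102),R,.15,12)); st("down")
fingers.command_gripper(0.3,15); st("grip")
arm.line_to((.5225,-.198,.28),R,.15); st("up")
crop('side',225,60,200,180,3.3,'grasp')
E
```

```text
False
down 2.82 [ 0.5232 -0.1985  0.1031] [-0.7 -0.1  0.1] 0.998
grip 3.52 [ 0.5226 -0.1982  0.1021] [-0.1 -1.1  1.4] 0.546
up 4.86 [ 0.522  -0.1977  0.2787] [-0.5 -0.2 -2.3] 0.545
```

View pics/grasp.png

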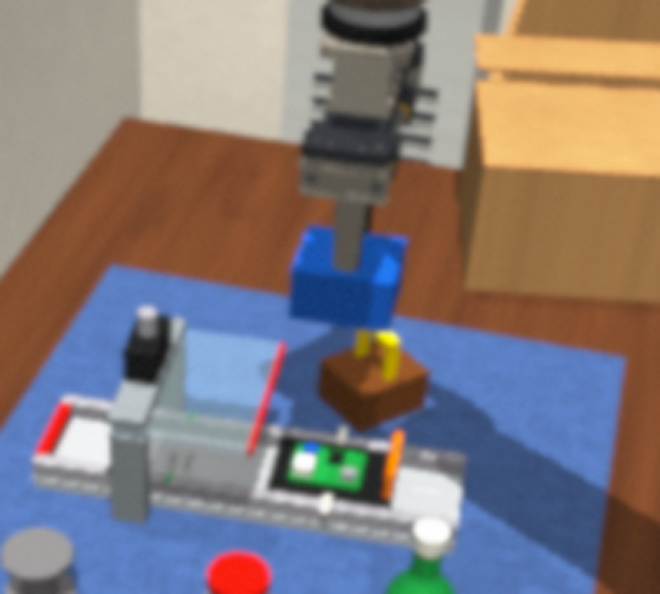

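The hood is held level by its handle (blue body at about (350,275)), and the board is uncovered. Next I'll carry it to the front of the hook.

```bash
python3 - <<'E'
from h import *
R=Rt(-1*D,0,-1)
arm.line_to((.44,.2105,.285),R,.15); arm.line_to((.44,.2105,.215),R,.12); st("pre")
h=arm.line_to((.5,.2105,.215),R,.08,6); st(h)
a=imaging.snapshot("top")[185:285,120:240,::-1];b=imaging.snapshot("side")[190:310,280:400,::-1]
f=lambda i:cv2.resize(i,(395,395*i.shape[0]//i.shape[1]),interpolation=cv2.INTER_CUBIC)
a,b=f(a),f(b);H=max(len(a),len(b));cv2.imwrite("pics/ins.png",np.hstack([np.pad(i,((0,H-len(i)),(0,5),(0,0))) for i in(a,b)]))
E
```

```text
pre 8.57 [0.4405 0.2106 0.2157] [-0.3 -0.4 -1.5] 0.541
False 9.47 [0.4997 0.2106 0.2149] [-0.1  0.3 -2.7] 0.541
```

View pics/ins.png

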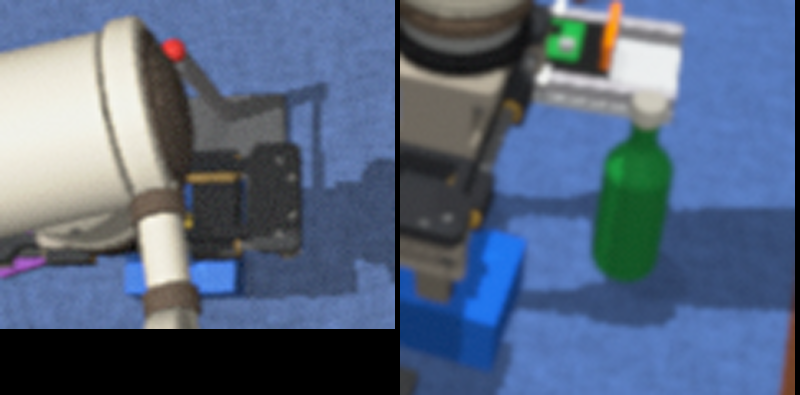

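The arm hides most of the view. The hood is level in front of the hook and nothing is touching, so I'll go on with a force guard.

```bash
python3 - <<'E'
from h import *
R=Rt(-1*D,0,-1)
h=arm.line_to((.556,.2095,.215),R,.06,5); st(h)
if not h:
    h=arm.line_to((.556,.2095,.192),R,.03,3); st(h)
    crop('side',225,200,160,160,3.5,'low')
E
```

```text
False 10.65 [0.5557 0.2096 0.215 ] [ 0.   0.1 -2.4] 0.541
True 11.19 [0.5559 0.2095 0.1997] [0.1 0.  2.5] 0.545
```

View pics/low.png

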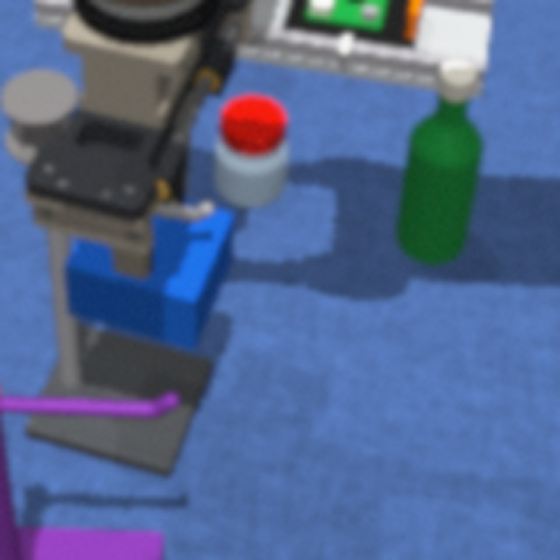

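The bar touched at the expected height (0.209), and the hook tip shows through the handle in front at (208,208). I'll release, back away and look.

```bash
python3 - <<'E'
from h import *
R=Rt(-1*D,0,-1)
fingers.command_gripper(1.0); st("open")
arm.pause(.3)
arm.line_to((.556,.2095,.30),R,.12); st("up")
arm.goto((.38,-.17,.30),Rt(4.3*D,20*D,-1)); st("away")
fingers.command_gripper(0,20)
a=imaging.snapshot("top")[180:290,160:240,::-1];b=imaging.snapshot("side")[235:345,225:305,::-1]
cv2.imwrite("pics/hung.png",cv2.resize(np.hstack([a,b]),None,fx=4.5,fy=4.5,interpolation=cv2.INTER_CUBIC))
E
```

```text
open 12.0 [0.5551 0.2094 0.1989] [-0.3  0.6  0.3] 1.002
up 13.29 [0.5555 0.2094 0.2989] [-0.7  0.4 -0.2] 1.001
away 14.83 [ 0.3803 -0.1697  0.3002] [0.1 0.4 0.6] 0.999
```

View pics/hung.png

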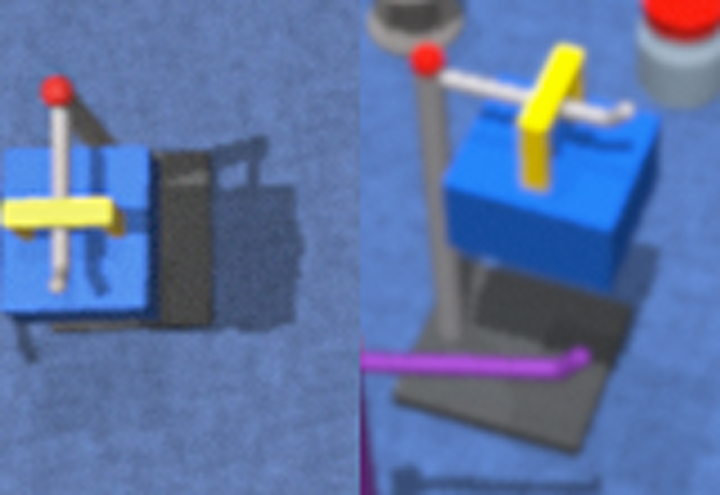

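The hood hangs free with its bar mid-arm between post and tip (yellow bar at (58,212) in the left panel). Next is the push.

```bash
cat >> h.py <<'E'
YAW=4.3*D;FW=np.array([np.cos(YAW),np.sin(YAW),0]);LF=np.array([-np.sin(YAW),np.cos(YAW),0])
RP=Rt(YAW,40*D,-1);ST=np.array([.6587,-.1869,0])
def P(d,z=.054): return ST+FW*(d-.0749)+LF*.006+[0,0,z]
E
python3 - <<'E'
from h import *
arm.goto(P(-.185,.14),RP); st("above")
print(arm.line_to(P(-.185),RP,.1,8)); st("low")
print(arm.line_to(P(-.135),RP,.05,5)); st("touch?")
print(arm.line_to(P(-.024),RP,.06,12)); st("-24")
a=imaging.snapshot("top")[140:300,300:400,::-1];b=imaging.snapshot("side")[140:240,225:385,::-1]
a=cv2.resize(a,None,fx=3.7,fy=3.7,interpolation=cv2.INTER_CUBIC);b=cv2.resize(b,None,fx=2.6,fy=2.6,interpolation=cv2.INTER_CUBIC)
b=np.pad(b,((0,len(a)-len(b)),(0,0),(0,0)));cv2.imwrite("pics/push.png",np.hstack([a,b]))
E
```

```text
above 16.98 [ 0.3994 -0.2012  0.1412] [ 0.3 -0.2  0.4] 0.006
False
low 17.99 [ 0.3994 -0.2009  0.0547] [-0.   0.   0.8] -0.001
False
touch? 19.14 [ 0.4488 -0.1966  0.054 ] [-0.3  0.4 -0.1] 0.004
False
-24 21.14 [ 0.5596 -0.1886  0.0541] [-0.2  0.1 -0.5] 0.002
```

View pics/push.png

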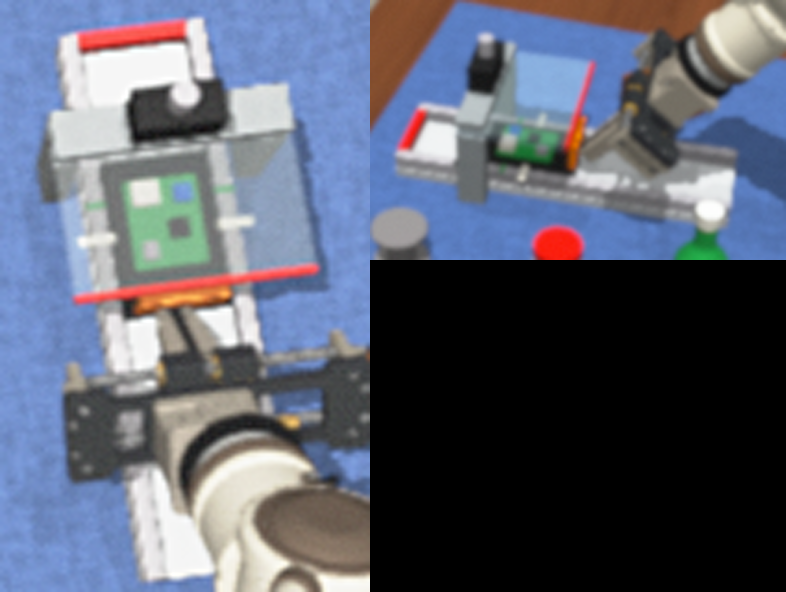

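The carrier follows the tool. Its white pointers, (97,240) and (237,222), are about 34 px (about 24 mm) short of the green marks at (95,206) and (228,188), as planned. Now I'll push in small steps, watching the force.

```bash
python3 - <<'E'
from h import *
pk=0
for d in np.arange(-.022,-.0015,.001):
    arm.line_to(P(d),RP,.02,16)
    s=telemetry.state();f=-np.dot(s["force"],FW);x=np.dot(np.array(s["position"])-ST,FW)+.0749
    print(round(d*1e3),round(x*1e3,1),round(f,1)); pk=max(pk,f)
    if pk>4.5 and f<pk-4: print("snap");break
arm.pause(.3);st()
a=imaging.snapshot("top")[170:240,305:385,::-1]
cv2.imwrite("pics/home.png",cv2.resize(a,None,fx=7,fy=7,interpolation=cv2.INTER_CUBIC))
E
```

```text
-22 -21.9 -0.1
-21 -20.9 1.3
-20 -19.9 0.6
-19 -18.9 0.6
-18 -17.9 0.5
-17 -16.9 0.9
-16 -15.9 0.5
-15 -14.9 1.4
-14 -13.9 0.9
-13 -13.0 1.2
-12 -12.2 4.3
-11 -11.4 8.7
-10 -10.7 14.0
-9 -10.2 20.9
-8 -7.8 -0.8
snap
 25.29 [ 0.5757 -0.1871  0.054 ] [ 0.9 -0.4 -0. ] 0.005
```

View pics/home.png

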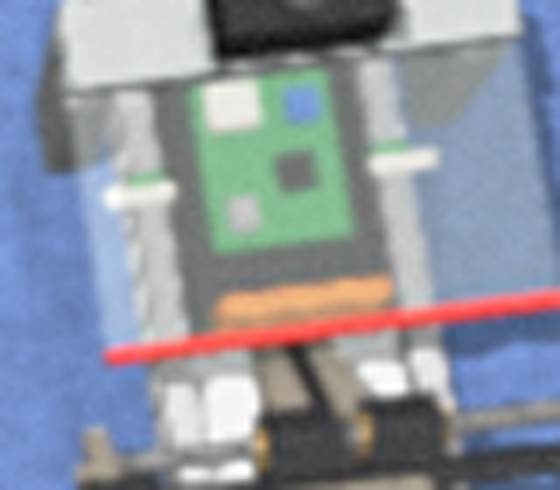

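The force peaked and collapsed, and the pointers (140,194) and (403,160) now lie on the green marks. I'll back off and check with a clear view.

```bash
python3 - <<'E'
from h import *
arm.line_to(P(-.09),RP,.12); st("back")
arm.line_to(P(-.15,.2),RP,.15); arm.goto((.3,-.3,.3),Rt(-.3,0,-1)); st("clear"); 
a=imaging.snapshot("top")[170:240,305:375,::-1];b=imaging.snapshot("side")[150:220,250:320,::-1]
t=imaging.snapshot("top")[130:300,160:400,::-1]
u=np.hstack([cv2.resize(i,(400,400),interpolation=cv2.INTER_CUBIC) for i in(a,b)])
t=cv2.resize(t,(282,200));t=np.pad(t,((0,0),(0,518),(0,0)))
cv2.imwrite("pics/final.png",np.vstack([u,t]))
E
```

```text
back 26.18 [ 0.4942 -0.1936  0.0543] [0.3 0.8 0.5] 0.003
clear 28.18 [ 0.3003 -0.299   0.2983] [-0.3 -0.3 -0.5] 0.002
```

View pics/final.png

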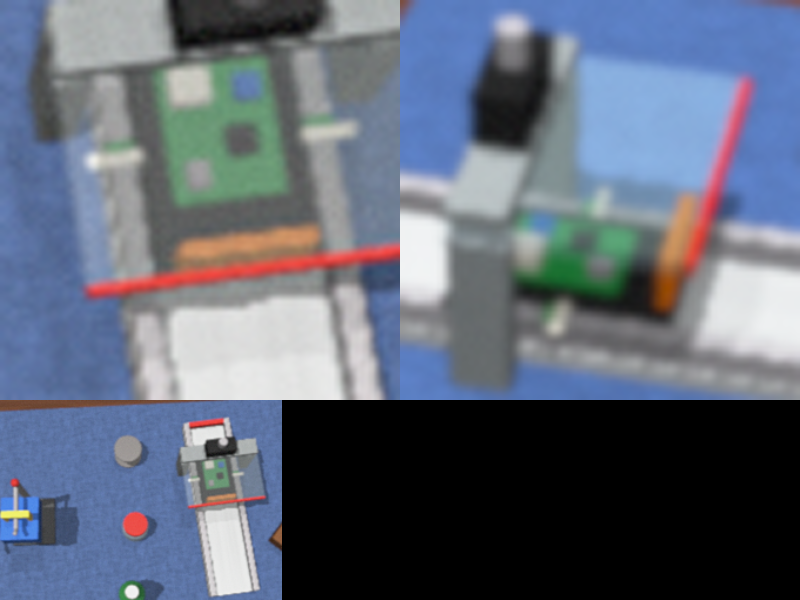

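```bash
python3 - <<'E'
from h import *
N=lambda u,v:(305+(u+.5)/5.714-.5,170+(v+.5)/5.714-.5)
for z in(.032,.036,.038):
  m=(atz("top",*N(115,157),z)+atz("top",*N(330,129),z))/2; print(z,m,np.dot(m-ST,FW))
m=(atz("top",*N(118,147),.03)+atz("top",*N(320,119),.03))/2; print("green",np.dot(m-ST,FW))
T=lambda u,v:(160+(u+.5)/3.3-.5,140+(v+.5)/3.3-.5)
m=(atz("top",*T(546,184),.03)+atz("top",*T(663,168),.03))/2; print("green0",np.dot(m-ST,FW))
# tab top rear edge and plate edge in the top view
m=(atz("top",*N(180,264),.062)+atz("top",*N(320,246),.062))/2; print("tab rear top",np.dot(m-ST,FW)+.055)
E
```

```text
0.032 [ 0.65396294 -0.18830316  0.032     ] -0.004828930088192136
0.036 [ 0.65295597 -0.18764333  0.036     ] -0.005783594915023476
0.038 [ 0.65245248 -0.18731341  0.038     ] -0.00626092732843909
green 0.0003895976622002
green0 0.00010080325779649741
tab rear top -0.007515769266884499
```

The images put the pointers about 5 mm short of the marks. That is too much to call it home, so I'll touch the tab lightly (under the detent force) to find where it stands.

```bash
python3 - <<'E'
from h import *
def ptr(tag):
    im=np.mean([imaging.snapshot("top") for _ in range(4)],0)
    c=[]
    for u0,u1 in((318,332),(355,370)):
        r=im[180:212,u0:u1];b=np.clip(r.min(2)-165,0,None);g=np.clip(r[:,:,1]-(r[:,:,0]+r[:,:,2])/2-12,0,None)
        v=np.arange(180,212)
        print(tag,u0,"white rows",b.sum(1).round()[8:28],"green",(g.sum(1)@v/max(g.sum(),1)).round(2))
ptr("before")
arm.goto(P(-.15,.16),RP);arm.line_to(P(-.10),RP,.15);arm.line_to(P(-.012),RP,.08,6);st("near")
for d in np.arange(-.011,.0021,.001):
    h=arm.line_to(P(d),RP,.02,3.5)
    s=telemetry.state();f=-np.dot(s["force"],FW);x=np.dot(np.array(s["position"])-ST,FW)+.0749
    print(round(d*1e3,1),round(x*1e3,1),round(f,1),h)
    if h or f>3.5: break
E
```

```text
before 318 white rows [  0.   0.   0.   0.   0.   3.   0.   0.  16. 248. 229.  36.   0.   0.
   0.   0.   0.   0.   4.   0.] green 194.89
before 355 white rows [  0.   0.   0.   0. 137. 155.  20.   0.   0.   0.   0.   0.   0.   0.
   0.   0.   0.   0.   0.   0.] green 191.66
near 31.59 [ 0.5712 -0.1874  0.0538] [-0.1  0.8  0.6] 0.004
-11.0 -11.1 0.1 False
-10.0 -10.0 -0.3 False
-9.0 -8.9 -0.0 False
-8.0 -7.9 -0.1 False
-7.0 -6.9 -0.4 False
-6.0 -6.0 0.6 False
-5.0 -5.1 1.5 False
-4.0 -3.8 0.3 False
-3.0 -2.8 0.0 False
-2.0 -1.9 0.6 False
-1.0 -0.9 0.2 False
0.0 -0.0 1.2 False
1.0 1.0 1.1 False
2.0 1.8 4.4 False
```

```bash
python3 - <<'E'
from h import *
np.set_printoptions(suppress=True)
arm.line_to(P(-.06),RP,.12)
arm.line_to(P(-.15,.2),RP,.15); arm.goto((.3,-.3,.3),Rt(-.3,0,-1)); st()
im=np.mean([imaging.snapshot("top") for _ in range(4)],0)
for u0,u1 in((318,332),(355,370)):
    r=im[180:212,u0:u1];print(np.clip(r.min(2)-165,0,None).sum(1).round()[5:22]); g=np.clip(r[:,:,1]-(r[:,:,0]+r[:,:,2])/2-12,0,None);print(g.sum(1).round()[5:22])
cv2.imwrite("pics/fin2.png",cv2.resize(im[170:240,305:375,::-1],(560,560),interpolation=cv2.INTER_CUBIC))
E
```

```text
37.85 [ 0.3004 -0.299   0.2983] [ 0.7  0.  -0. ] 0.007
[  0.   0.   0.   0.   0.   0.   0.   0.   8. 180. 285. 122.   0.   0.
   0.   0.   0.]
[0. 0. 0. 0. 0. 0. 0. 0. 0. 0. 0. 0. 0. 0. 0. 0. 0.]
[  0.   0.   0.   0. 114. 178.  70.   0.   0.   0.   0.   0.   0.   0.
   0.   0.   0.]
[0. 0. 0. 0. 0. 0. 0. 0. 0. 0. 0. 0. 0. 0. 0. 0. 0.][ WARN:0@2.901] global loadsave.cpp:1063 imwrite_ Unsupported depth image for selected encoder is fallbacked to CV_8U.
```

View pics/fin2.png

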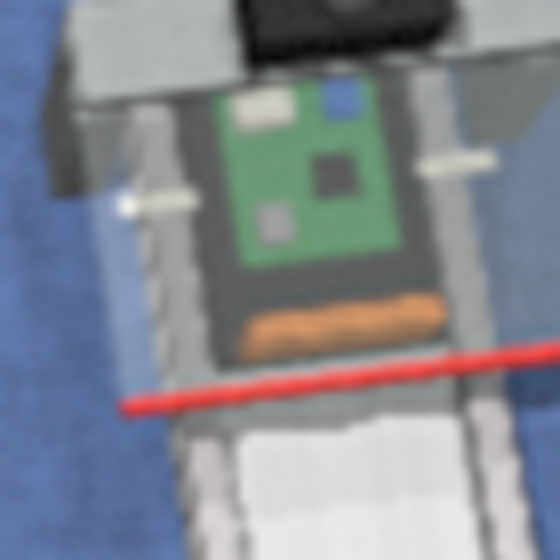

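```bash
python3 - <<'E'
from h import *
N=lambda u,v:(305+(u+.5)/8-.5,170+(v+.5)/8-.5)
for z in(.032,.036):
  m=(atz("top",*N(160,203),z)+atz("top",*N(457,163),z))/2; print(z,np.dot(m-ST,FW))
for n in("side",):
  im=np.mean([imaging.snapshot(n) for _ in range(3)],0).astype(np.uint8)
  cv2.imwrite("pics/fin3.png",np.hstack([cv2.resize(im[150:220,250:320,::-1],(400,400),interpolation=cv2.INTER_CUBIC),cv2.resize(im[180:345,225:390,::-1],(400,400),interpolation=cv2.INTER_CUBIC)]))
E
```

```text
0.032 0.0009419677438502801
0.036 -3.202389571459006e-05
```

```bash
python3 - <<'E'
from h import *
st();workorder.finish_job()
E
```

```text
38.2 [ 0.2999 -0.2995  0.2994] [ 0.3 -0.3 -0.2] 0.005
the job is handed in; nothing more can be done
```

The hood is hanging on the steel hook and the board carrier is at its station. I handed the job in at 38.2 s of the 61 s allowed, and no verdict is reported.

- **Hood:** I took it off by its yellow handle, carried it over to the hook and lowered it until the bar touched at the expected height. After release, both cameras showed it hanging free, with the bar about midway along the hook's arm. I didn't view the hook up close again at the very end. A top view taken after the first push, with the arm clear, still showed the hood hanging there.
- **Carrier, first push:** with the tool leaning back 40 degrees, the force rose to about 21 N and then dropped. That is well above the 6 to 10 N given for the detent, and I took the drop for the click. After I backed off, the pictures put the carrier 5 to 6 mm short of the station.
- **Carrier, second push:** I pushed in 1 mm steps at about 1.5 N or less, and stopped when the resistance rose to 4.4 N at the end. After I backed off, the pointers covered the green marks and measured within about 1 mm of the station. I saw no second clear click; the rise at the end is what suggests the detent is holding it.
- **Other objects:** the bottle, jar and spool were standing in place in that same top view. The forces I read gave no sign of the test head being knocked.

The last side-view check wasn't seen because I had used all 12 pictures.

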